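# Hold a scraper bar against the sprung stop

### The job

Pull open the drawer of the low red cabinet by its handle, take out the wooden scraper bar, and lay it lengthwise, edge up, between the two low rails of the jig board. Then push its end against the sprung steel stop until the stop has gone in by about half its travel, never all the way, and keep gripping the bar and pressing it there: the program finishes while still holding it, as a third hand for the printer who will screw a new leather strap on. Leave the jar, the cup and the brush where they stand.

Things in the scene. Friction and masses are not known exactly. Their poses are not given: they have to be found in the camera images.
- cab: Low red steel drawer cabinet standing on the bench, fixed, 250 (x) x 320 (y) x 100 mm high, one drawer. Origin: centre of its underside; its front faces its own -x, so the drawer slides out along its -x. The drawer front is 15 mm thick, its outer face 125 mm before the origin when shut, its top edge 88 mm above the bench. The drawer's inner floor is 22 mm above the bench; inside it is 205 mm deep and 278 mm wide, the inner face of its front 104 mm before the origin when shut.
- cab_drawer0 (a joint): How far the drawer is pulled out: 0 shut, 0.173 m fully out. It stays where it is left (slides with about 1 N friction).
- cab_drawer0_handle (a point): Middle of the drawer's handle, a level steel bar 11 mm thick and 120 mm long, parallel to the cabinet's y axis, its centre line 35 mm out from the drawer front and 62 mm above the bench; two stems join it to the front 51 mm either side of its middle. Moves with the drawer.
- bar: Scraper bar of pale wood: 150 mm long (its x), 22 mm thick (its y), 55 mm high (z): the flanks are flat and parallel up to 44 mm, above that it narrows to an edge like a roof. About 0.1 kg. Origin: centre of its underside. It stands edge up on the drawer's floor, lying roughly across the drawer, its middle about 60 to 90 mm behind the inner face of the drawer's front; both ends are alike. It travels with the drawer.
- jig: Jig: plywood board 320 (x) x 120 (y) x 15 mm thick, fixed on the bench. Origin: centre of its underside, so its upper face (the bed) is at 15 mm. Two rails along its x, 8 mm high, 12 mm wide and 190 mm long (from x = -130 to x = 60 mm), leave a channel 36 mm wide centred on y = 0. At the +x end, on the centre line, stands the sprung stop and behind it a fixed steel post. The bar is pushed along the jig's +x.
- stop (a joint): How far the sprung stop is pushed in, along the jig's +x: 0 at rest, 0.025 m at the end of its travel. Spring about 0.8 N per mm (10 N at half travel); it springs back when let go.
- stop_face (a point): The steel pad of the sprung stop: 12 mm thick, 50 mm wide, from 16 to 54 mm above the bench, its front face at x = 76 mm of the jig when at rest. This point lies on the middle of its front face, 37 mm above the bench, where the end of the bar presses; moves with the stop.
- jar: Amber glass jar with steel lid, 64 mm across, 75 mm high, on the bench; leave alone. Origin: centre of its underside.
- cup: Red plastic cup, 84 mm across at the rim, 100 mm high, on the bench; leave alone. Origin: centre of its underside.
- brush: Brush about 180 mm long lying on the bench along its x; leave alone. Origin on its underside.
- tape: Small roll of tape, 48 mm across, 22 mm high, lying flat in the drawer near its left end (the cabinet's +y); it travels with the drawer and does not matter. Origin: centre of its underside.

How it is judged:
By the outcome, as a careful person would: the job done as asked, in the order asked, and still so for the second after the job is handed in, while the arm keeps its last pose, push and grip.
It also fails if it takes over 58 s, if anything falls off the work surface, if the arm or the gripper's body presses on something with over 40 N, if the wrist force passes 120 N, or if a joint passes its speed limit or range.

### The arm

A 7-joint arm with a two-finger parallel gripper is mounted at the origin on the work surface. World frame = base frame: x ahead of the robot, y to its left, z up, the work surface at z = 0. Lengths are in mm, angles in rad, forces in N, time in s.
With the tool pointing down it reaches from about 400 to 875 mm from the base axis. Payload 4.4 kg.
Tool frame: the origin (TCP) lies at the very end of the fingers, on their centre line; the grasp point (between the pads) lies 19 mm behind it; z points along the fingers, y is the line along which they close (so a half turn about z gives the same grasp; the last joint's range is limited). The gripper opens to 85 mm and grips with 20 to 120 N. Pads are 22 mm wide; open, the fingers measure 114 mm over their backs; the gripper's body (76 mm by 85 mm) begins 54 mm behind the grasp point. The pads swing forward as they close: fully open they stand 13 mm farther back than shut.
Start: joints at [-1.281, 0.628, 0.038, 1.517, -0.027, 0.996, -0.02], TCP at [226.397, 609.313, 193.013] pointing down, gripper open.
Joint ranges: [-3.06, 3.06], [-0.37, 2.12], [-1.25, 1.32], [0.18, 2.47], [-1.1, 4.24], [0.23, 1.98], [-2.94, 2.94]. Speed limits (rad/s): [2.57, 2.57, 3.14, 3.14, 3.14, 3.14, 3.14].

### API

Orientations are given as [roll, pitch, yaw] about the fixed x, y, z axes, in that order (R = Rz(yaw) Ry(pitch) Rx(roll)).
In Python, from cell import ctrl gives the robot as it stands.
- The arm moves only by the tool jog_arm, never from a script. Its argument "plan" is a list of rows, each an object of numbers: "tx", "ty", "tz": the shift along the tool's x, y, z as a fraction of full scale; "wx", "wy", "wz": the turn, a rotation vector about the tool's x, y, z as a fraction of full scale; "claw": the closure, from 0 (fully open) to 1 (shut). In form: [{"tx": .., "ty": .., "tz": .., "wx": .., "wy": .., "wz": .., "claw": ..}, ...]. A call has 1 to 12 rows; each row is the pose to reach, as a shift and turn from the pose commanded when the call began, along the tool's axes at that moment; what a row does not reach only later rows make up. Full scale, the value 1, is 300 mm for a shift and 90 degrees for a turn. A row lasts 1/10 s, in which the tool goes at most 50 mm and 8.59 degrees, less where a joint would pass 70% of its speed; a pose out of reach is approached as far as the arm can. A call with a number of a shift or a turn outside -1 to 1 is refused whole. A call with a gripper value outside its range is refused whole. The fingers move at their own pace and stop on an object; the grip force is fixed at half the most. Time passes only in rows, so rows that repeat a pose let the fingers close. It gives the time, the measured TCP pose, the force, the opening and the grip force at its end, in the units of the state.
- ctrl.read_state(): the state, without advancing time (a new reading comes with each control period).
- ctrl.get_image(name): name is "side" or "top"; returns a dict with "img" (480x640x3 uint8, red, green, blue), "depth" (480x640 float32, mm along the optical axis (not along the pixel's ray), 0 where there is no reading), "fx", "fy", "cx", "cy" (pixels), "position" and "orientation" of the camera in the world. Camera axes: x right, y down, z forward; pixel columns grow to the right and rows downward; lengths in mm; the calibration is good to about 2 mm. A picture is of the moment at which its call begins.
- ctrl.finish_job(): hands the job in; it is judged then, once.
Trained networks look in a picture, given as the dict that the camera call returned (one of the last four; its "shot" number tells which), for a name from the list of things; names that differ only in an ending like _2 or _b are one class to them, and where a whole thing is asked for, a point or a joint stands for the part that bears it (a point fixed in the world has none). Each returns a list of dicts, best first, with "score" (0 to 1); they miss things now and then, are a little off and sometimes report something else, mostly with a low value. They report only what shows in the picture. A call takes as long as a camera call.
- ctrl.trace(picture, thing): "pixels" (480x640 bool, what is visible of it) and "extent" ([centre column, centre row, width, height] in pixels, round what is visible of it).
The state is a dict: "clock": time; "qpos": joint angles; "qd": joint speeds; "tau": joint torques, N m; "eef_pos": TCP position; "tool_rot": TCP orientation; "force": force on the tool from outside, world axes, zero at the start; "torque": the same for the moment, N m; "width": finger opening in mm; "gripper_force": force on a finger pad.
Only numpy, scipy, OpenCV 4.12 (cv2) and the standard library are available. Lean on these libraries where they do the work, as an engineer would, in place of code of your own. Each camera call takes 0.05 s, during which the arm holds its last target. There are 200 camera calls.

## Working session

There is one attempt and no reset: what is moved stays moved. The work goes in short steps, Python scripts to look and compute and a tool call to move; the robot and the scene stay as the last step left them, time stands still between calls to the robot, and variables do not carry over. Pictures are saved under pics/ and viewed, at most 10 in all, crops included, and the job is handed in when it is done.

Besides the shell and the picture viewer there is one more tool, called after ">>>" as name([rows], argument=value, ...), one row to a line, values as JSON. jog_arm: Moves the arm, as the interface text tells. Shift numbers are shares of 300 mm and turn numbers shares of 90 degrees, none past 1 either way. Its arguments: {"type":"object","properties":{"plan":{"type":"array"}},"required":["plan"]}

```bash
mkdir -p pics; ls; cat > h.py <<'E'
import numpy as np, cv2
from scipy.spatial.transform import Rotation as R
from cell import ctrl
def cam(p):
    o=np.array(p["orientation"],float)
    M=o if o.shape==(3,3) else (R.from_euler('xyz',o).as_matrix() if o.size==3 else R.from_quat(o).as_matrix())
    return M,np.array(p["position"],float)
def pts(p,mask):
    v,u=np.nonzero(mask&(p["depth"]>0)); d=p["depth"][v,u]
    M,t=cam(p)
    return np.c_[(u-p["cx"])/p["fx"]*d,(v-p["cy"])/p["fy"]*d,d]@M.T+t
def save(p,n): cv2.imwrite(f"pics/{n}.png",p["img"][:,:,::-1])
def st():
    s=ctrl.read_state(); print({k:(np.round(s[k],3).tolist()) for k in s if k not in("qd","tau")}); return s
E
python3 - <<'E'
from h import *
st()
for n in("top","side"):
    p=ctrl.get_image(n); save(p,n+"0"); print(n,p["position"],p["orientation"],p["fx"],p["cx"],p["cy"])
    for t in["cab","cab_drawer0_handle","jig","stop_face","jar","cup","brush"]:
        r=ctrl.trace(p,t)
        for q in r[:2]:
            P=pts(p,q["pixels"]); 
            print(t,round(q["score"],2),np.round(q["extent"]),len(P), np.round(np.percentile(P,[2,50,98],axis=0)).tolist() if len(P) else'')
E
```

```text
pics
{'clock': 0.0, 'qpos': [-1.281, 0.629, 0.038, 1.518, -0.027, 0.996, -0.02], 'eef_pos': [226.147, 608.661, 192.099], 'tool_rot': [-3.14, 0.0, 2.786], 'force': [1.406, 0.119, -0.496], 'torque': [-0.019, 0.03, -0.053], 'gripper_force': 0.0, 'width': 85.31}
top [ 406.22857387  129.12950902 1097.25390116] [-2.96912544  0.00398893 -1.5870349 ] 445.8059274981023 315.2126146109562 240.0866382052993
cab 0.89 [480. 184. 155. 128.] 16286 [[596.0, -420.0, 18.0], [719.0, -256.0, 99.0], [852.0, -102.0, 103.0]]
cab_drawer0_handle 0.52 [257. 285.  80. 131.] 6394 [[341.0, 190.0, 11.0], [486.0, 266.0, 16.0], [633.0, 342.0, 60.0]]
jig 0.77 [259. 285.  80. 137.] 6639 [[340.0, 188.0, 9.0], [486.0, 266.0, 16.0], [638.0, 344.0, 60.0]]
stop_face 0.8 [265. 244.  24.  26.] 221 [[561.0, 224.0, 13.0], [574.0, 244.0, 47.0], [609.0, 277.0, 58.0]]
jar 0.95 [341. 167.  29.  32.] 645 [[747.0, 35.0, 13.0], [767.0, 63.0, 73.0], [801.0, 91.0, 78.0]]
cup 0.75 [296. 170.  36.  46.] 1216 [[725.0, 135.0, -0.0], [779.0, 175.0, 50.0], [803.0, 212.0, 102.0]]
brush 0.58 [160. 295.  19.  76.] 1033 [[389.0, 490.0, 1.0], [49
[... 334 characters left out ...]
7.] 3193 [[569.0, -429.0, 19.0], [612.0, -297.0, 70.0], [629.0, -133.0, 89.0]]
jig 0.97 [269. 218. 115.  48.] 4024 [[341.0, 180.0, 4.0], [491.0, 249.0, 15.0], [637.0, 339.0, 59.0]]
stop_face 0.65 [305. 211.  18.  22.] 146 [[562.0, 219.0, 14.0], [574.0, 235.0, 43.0], [608.0, 274.0, 56.0]]
stop_face 0.49 [244. 166.  54.  14.] 573 [[392.0, 485.0, -2.0], [491.0, 503.0, 16.0], [559.0, 543.0, 22.0]]
jar 0.68 [396. 241.  23.  33.] 679 [[749.0, 27.0, 9.0], [771.0, 43.0, 60.0], [800.0, 82.0, 77.0]]
cup 0.96 [374. 206.  34.  44.] 1125 [[727.0, 131.0, 7.0], [765.0, 164.0, 68.0], [804.0, 210.0, 101.0]]
brush 0.61 [244. 165.  59.  17.] 548 [[389.0, 485.0, 0.0], [491.0, 504.0, 16.0], [561.0, 529.0, 22.0]]
```

```bash
python3 - <<'E'
from h import *
a,b=cv2.imread("pics/top0.png"),cv2.imread("pics/side0.png")
cv2.imwrite("pics/both.png",np.vstack([cv2.resize(a[120:400,150:600],None,fx=1.06,fy=1.06),cv2.resize(b[140:470,150:600],None,fx=.9,fy=.9).copy() if 0 else cv2.resize(b[140:420,150:600],None,fx=1.06,fy=1.06)])[:600])
# cabinet top fit: rectangle of points near z 100 
for n in("top","side"):
    p=ctrl.get_image(n)
    P=pts(p,ctrl.trace(p,"cab")[0]["pixels"]); T=P[(P[:,2]>94)&(P[:,2]<108)]
    print("cab",n,cv2.minAreaRect(T[:,:2].astype(np.float32)),T[:,2].mean())
    H=P[(P[:,2]>50)&(P[:,2]<75)]; 
    P=pts(p,ctrl.trace(p,"jig")[0]["pixels"]); B=P[(P[:,2]>9)&(P[:,2]<30)]
    print("jig",cv2.minAreaRect(B[:,:2].astype(np.float32)),np.median(P[:,2]))
    # refine with percentiles in rotated frame
    for a in np.deg2rad(np.arange(10,36,1.0)): pass
    S=pts(p,ctrl.trace(p,"stop_face")[0]["pixels"]);S=S[S[:,2]>40]; print("stop",cv2.minAreaRect(S[:,:2].astype(np.float32)),S.mean(0))
    # all points for handle: in front of the cabinet 
    A=pts(p,np.ones((480,640),bool)); A=A[(A[:,2]>45)&(A[:,2]<80)&(A[:,1]<-50)&(A[:,0]>450)&(A[:,0]<640)]
    print("front",len(A),cv2.minAreaRect(A[:,:2].astype(np.float32)))
E
```

```text
cab top ((739.8916015625, -264.674072265625), (236.6044464111328, 322.8892517089844), 4.23074197769165) 99.23168904378588
jig ((490.902587890625, 266.82464599609375), (120.69500732421875, 319.4499206542969), 76.485595703125) 16.068784809312774
stop ((588.6464233398438, 242.59808349609375), (49.44773864746094, 48.85485076904297), 76.39392852783203) [577.73055328 244.91886326  50.1789098 ]
front 1271 ((603.7797241210938, -377.1254577636719), (536.9015502929688, 106.59383392333984), 85.34613800048828)
cab side ((741.8684692382812, -266.9033203125), (238.0094757080078, 321.09918212890625), 3.951533079147339) 99.73764595224225
jig ((493.22711181640625, 262.2994689941406), (123.9979019165039, 319.3125), 76.68063354492188) 15.11682050731747
stop ((580.7567749023438, 236.6259002685547), (46.82637023925781, 53.78837585449219), 42.898658752441406) [579.38016223 239.00152678  49.03726862]
front 1385 ((598.3562622070312, -279.4346923828125), (60.67255401611328, 315.9260559082031), 3.988900899887085)
```

View pics/both.png

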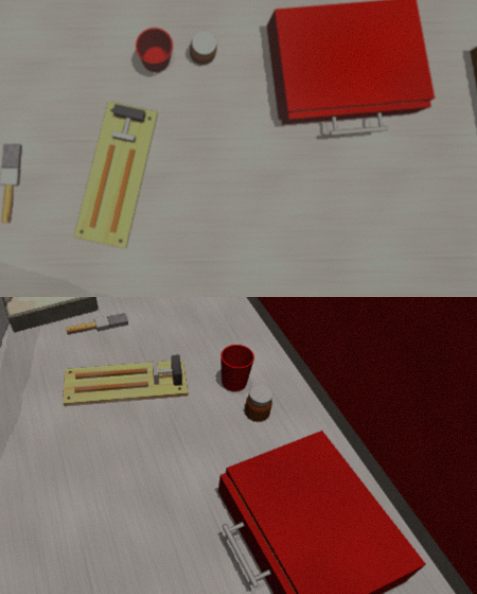

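```bash
cat >> h.py <<'E'
def go(x,y,z,yaw=None,s=None):
    "fractions for a pose, tool down, from measured pose"
    s=s or ctrl.read_state(); r=R.from_euler('xyz',s["tool_rot"])
    d=r.inv().apply(np.array([x,y,z])-s["eef_pos"])/300
    w=np.zeros(3) if yaw is None else (r.inv()*R.from_euler('xyz',[np.pi,0,yaw])).as_rotvec()/(np.pi/2)
    print("go",(x,y,z,yaw),"t",np.round(d,4).tolist(),"w",np.round(w,4).tolist(),"rows",np.ceil(np.linalg.norm(d)*6),np.ceil(np.linalg.norm(w)*90/8.59))
E
python3 -c "
from h import *
go(420,390,200,2.3);go(430,350,200,2.3)"
```

```text
go (420, 390, 200, 2.3) t [-0.8596, -0.4604, -0.0234] w [-0.0, -0.0, 0.3093] rows 6.0 4.0
go (430, 350, 200, 2.3) t [-0.9372, -0.5738, -0.0234] w [-0.0, -0.0, 0.3093] rows 7.0 4.0
```

>>> jog_arm([
  {"tx": -0.94,"ty": -0.57,"tz": -0.02,"wz": 0.31,"claw": 0.67},
  {"tx": -0.94,"ty": -0.57,"tz": -0.02,"wz": 0.31,"claw": 0.67},
  {"tx": -0.94,"ty": -0.57,"tz": -0.02,"wz": 0.31,"claw": 0.67},
  {"tx": -0.94,"ty": -0.57,"tz": -0.02,"wz": 0.31,"claw": 0.67},
  {"tx": -0.94,"ty": -0.57,"tz": -0.02,"wz": 0.31,"claw": 0.67},
  {"tx": -0.94,"ty": -0.57,"tz": -0.02,"wz": 0.31,"claw": 0.67},
  {"tx": -0.94,"ty": -0.57,"tz": -0.02,"wz": 0.31,"claw": 0.67},
  {"tx": -0.94,"ty": -0.57,"tz": -0.02,"wz": 0.31,"claw": 0.67},
])

```text
invalid input at $.plan[0]: expected keys tx, ty, tz, wx, wy, wz, claw
```

```bash
python3 -c "
from h import *
st();go(520,40,190,1.9)"
```

```text
{'clock': 1.2, 'qpos': [-1.281, 0.628, 0.038, 1.517, -0.027, 0.996, -0.02], 'eef_pos': [226.405, 609.305, 192.991], 'tool_rot': [-3.142, -0.0, 2.786], 'force': [-0.308, -0.2, -0.332], 'torque': [-0.016, 0.042, 0.023], 'gripper_force': 0.0, 'width': 85.264}
go (520, 40, 190, 1.9) t [-1.5784, -1.4379, 0.0099] w [-0.0, -0.0, 0.5639] rows 13.0 6.0
```

>>> jog_arm([
  {"tx": -0.94,"ty": -0.57,"tz": -0.02,"wx": 0,"wy": 0,"wz": 0.31,"claw": 0.67},
  {"tx": -0.94,"ty": -0.57,"tz": -0.02,"wx": 0,"wy": 0,"wz": 0.31,"claw": 0.67},
  {"tx": -0.94,"ty": -0.57,"tz": -0.02,"wx": 0,"wy": 0,"wz": 0.31,"claw": 0.67},
  {"tx": -0.94,"ty": -0.57,"tz": -0.02,"wx": 0,"wy": 0,"wz": 0.31,"claw": 0.67},
  {"tx": -0.94,"ty": -0.57,"tz": -0.02,"wx": 0,"wy": 0,"wz": 0.31,"claw": 0.67},
  {"tx": -0.94,"ty": -0.57,"tz": -0.02,"wx": 0,"wy": 0,"wz": 0.31,"claw": 0.67},
  {"tx": -0.94,"ty": -0.57,"tz": -0.02,"wx": 0,"wy": 0,"wz": 0.31,"claw": 0.67},
  {"tx": -0.94,"ty": -0.57,"tz": -0.02,"wx": 0,"wy": 0,"wz": 0.31,"claw": 0.67},
])

```text
clock: 2.0
eef_pos: [435.4, 345.4, 199.6]
tool_rot: [3.141, 0.003, 2.29]
force: [0.4, 0.5, -0.3]
width: 28.2
gripper_force: 0.0
```

```bash
python3 -c "
from h import *
st();go(520,40,190,1.9);go(500,80,190,1.9)"
```

```text
{'clock': 2.0, 'qpos': [-0.848, 0.49, 0.185, 1.781, -0.108, 0.88, 0.104], 'eef_pos': [435.371, 345.365, 199.555], 'tool_rot': [3.141, 0.003, 2.29], 'force': [0.36, 0.485, -0.252], 'torque': [0.009, 0.001, 0.026], 'gripper_force': 0.0, 'width': 28.21}
go (520, 40, 190, 1.9) t [-0.9516, -0.4581, 0.0348] w [0.0008, 0.0021, 0.2481] rows 7.0 3.0
go (500, 80, 190, 1.9) t [-0.8074, -0.4204, 0.0344] w [0.0008, 0.0021, 0.2481] rows 6.0 3.0
```

>>> jog_arm([
  {"tx": -0.95,"ty": -0.46,"tz": 0.035,"wx": 0,"wy": 0,"wz": 0.25,"claw": 0.67},
  {"tx": -0.95,"ty": -0.46,"tz": 0.035,"wx": 0,"wy": 0,"wz": 0.25,"claw": 0.67},
  {"tx": -0.95,"ty": -0.46,"tz": 0.035,"wx": 0,"wy": 0,"wz": 0.25,"claw": 0.67},
  {"tx": -0.95,"ty": -0.46,"tz": 0.035,"wx": 0,"wy": 0,"wz": 0.25,"claw": 0.67},
  {"tx": -0.95,"ty": -0.46,"tz": 0.035,"wx": 0,"wy": 0,"wz": 0.25,"claw": 0.67},
  {"tx": -0.95,"ty": -0.46,"tz": 0.035,"wx": 0,"wy": 0,"wz": 0.25,"claw": 0.67},
  {"tx": -0.95,"ty": -0.46,"tz": 0.035,"wx": 0,"wy": 0,"wz": 0.25,"claw": 0.67},
  {"tx": -0.95,"ty": -0.46,"tz": 0.035,"wx": 0,"wy": 0,"wz": 0.25,"claw": 0.67},
])

```text
clock: 2.8
eef_pos: [518.5, 43.2, 188.6]
tool_rot: [3.141, 0.001, 1.901]
force: [0.3, -0.1, -0.1]
width: 28.2
gripper_force: 0.0
```

```bash
python3 - <<'E'
from h import *
st();go(550,-230,150,1.64)
for n in("top","side"):
    p=ctrl.get_image(n); A=pts(p,np.ones((480,640),bool))
    # cab frame guess
    a=np.deg2rad(4.1); o=np.array([734,-266.3]); L=(A[:,:2]-o)@np.array([[np.cos(a),-np.sin(a)],[np.sin(a),np.cos(a)]])
    m=(abs(L[:,1])<58)&(L[:,0]>-185)&(L[:,0]<-135)&(A[:,2]>45)&(A[:,2]<80)
    H=L[m]; print(n,m.sum(),"handle local",np.percentile(H,[3,50,97],axis=0).round(1).tolist(),np.percentile(A[m,2],[10,50,90]))
    print(np.polyfit(H[:,1],H[:,0],1))
    save(p,n+"1")
E
```

```text
{'clock': 2.8, 'qpos': [-0.348, 0.464, 0.304, 1.888, -0.183, 0.816, 0.381], 'eef_pos': [518.541, 43.182, 188.648], 'tool_rot': [3.141, 0.001, 1.901], 'force': [0.266, -0.092, -0.15], 'torque': [0.038, -0.074, 0.045], 'gripper_force': 0.0, 'width': 28.219}
go (550, -230, 150, 1.64) t [-0.8953, -0.1959, 0.1299] w [0.0004, 0.0008, 0.166] rows 6.0 2.0
top 296 handle local [[-167.3, -53.4], [-161.1, -0.8], [-137.9, 56.1]] [62.23410665 65.47335395 68.1502379 ]
[ 1.20331320e-03 -1.58720578e+02]
side 408 handle local [[-166.0, -55.7], [-160.6, -4.3], [-137.9, 53.6]] [62.83763679 65.8409767  68.14876104]
[-7.10919357e-03 -1.58349888e+02]
```

>>> jog_arm([
  {"tx": -0.9,"ty": -0.2,"tz": 0.13,"wx": 0,"wy": 0,"wz": 0.166,"claw": 0.67},
  {"tx": -0.9,"ty": -0.2,"tz": 0.13,"wx": 0,"wy": 0,"wz": 0.166,"claw": 0.67},
  {"tx": -0.9,"ty": -0.2,"tz": 0.13,"wx": 0,"wy": 0,"wz": 0.166,"claw": 0.67},
  {"tx": -0.9,"ty": -0.2,"tz": 0.13,"wx": 0,"wy": 0,"wz": 0.166,"claw": 0.67},
  {"tx": -0.9,"ty": -0.2,"tz": 0.13,"wx": 0,"wy": 0,"wz": 0.166,"claw": 0.67},
  {"tx": -0.9,"ty": -0.2,"tz": 0.13,"wx": 0,"wy": 0,"wz": 0.166,"claw": 0.67},
  {"tx": -0.9,"ty": -0.2,"tz": 0.13,"wx": 0,"wy": 0,"wz": 0.166,"claw": 0.67},
  {"tx": -0.9,"ty": -0.2,"tz": 0.13,"wx": 0,"wy": 0,"wz": 0.166,"claw": 0.67},
])

```text
clock: 3.7
eef_pos: [550.5, -226.1, 149.0]
tool_rot: [-3.141, -0.002, 1.647]
force: [0.4, 1.0, 0.4]
width: 28.0
gripper_force: 0.0
```

```bash
python3 -c "
from h import *
st();go(573.6,-277.8,110,1.642);go(573.6,-277.8,43,1.642)"
```

```text
{'clock': 3.7, 'qpos': [0.133, 0.623, 0.338, 1.728, -0.265, 0.837, 0.667], 'eef_pos': [550.535, -226.103, 149.032], 'tool_rot': [-3.141, -0.002, 1.647], 'force': [0.372, 0.978, 0.358], 'torque': [0.02, 0.003, 0.02], 'gripper_force': 0.0, 'width': 28.0}
go (573.6, -277.8, 110, 1.642) t [-0.178, 0.0635, 0.1297] w [-0.0002, -0.0013, 0.0034] rows 2.0 1.0
go (573.6, -277.8, 43, 1.642) t [-0.1784, 0.0636, 0.3531] w [-0.0002, -0.0013, 0.0034] rows 3.0 1.0
```

>>> jog_arm([
  {"tx": -0.178,"ty": 0.064,"tz": 0.13,"wx": 0,"wy": 0,"wz": 0.003,"claw": 0.67},
  {"tx": -0.178,"ty": 0.064,"tz": 0.13,"wx": 0,"wy": 0,"wz": 0.003,"claw": 0.67},
  {"tx": -0.178,"ty": 0.064,"tz": 0.13,"wx": 0,"wy": 0,"wz": 0.003,"claw": 0.67},
  {"tx": -0.178,"ty": 0.064,"tz": 0.13,"wx": 0,"wy": 0,"wz": 0.003,"claw": 0.67},
  {"tx": -0.178,"ty": 0.064,"tz": 0.13,"wx": 0,"wy": 0,"wz": 0.003,"claw": 0.67},
])

```text
clock: 4.2
eef_pos: [573.7, -277.8, 111.2]
tool_rot: [3.141, -0.001, 1.643]
force: [-0.6, -0.4, 0.4]
width: 28.0
gripper_force: 0.0
```

```bash
python3 -c "
from h import *
st();go(573.6,-277.8,43,1.642)"
```

```text
{'clock': 4.2, 'qpos': [0.221, 0.723, 0.317, 1.639, -0.286, 0.826, 0.731], 'eef_pos': [573.731, -277.794, 111.174], 'tool_rot': [3.141, -0.001, 1.643], 'force': [-0.555, -0.416, 0.424], 'torque': [-0.001, 0.006, 0.033], 'gripper_force': 0.0, 'width': 28.026}
go (573.6, -277.8, 43, 1.642) t [-0.0003, -0.0006, 0.2272] w [0.0005, -0.0009, 0.0007] rows 2.0 1.0
```

Accurate. Descend and grip.

>>> jog_arm([
  {"tx": 0,"ty": 0,"tz": 0.1,"wx": 0,"wy": 0,"wz": 0,"claw": 0.67},
  {"tx": 0,"ty": 0,"tz": 0.17,"wx": 0,"wy": 0,"wz": 0,"claw": 0.67},
  {"tx": 0,"ty": 0,"tz": 0.225,"wx": 0,"wy": 0,"wz": 0,"claw": 0.67},
  {"tx": 0,"ty": 0,"tz": 0.225,"wx": 0,"wy": 0,"wz": 0,"claw": 0.67},
  {"tx": 0,"ty": 0,"tz": 0.225,"wx": 0,"wy": 0,"wz": 0,"claw": 1},
  {"tx": 0,"ty": 0,"tz": 0.225,"wx": 0,"wy": 0,"wz": 0,"claw": 1},
  {"tx": 0,"ty": 0,"tz": 0.225,"wx": 0,"wy": 0,"wz": 0,"claw": 1},
  {"tx": 0,"ty": 0,"tz": 0.225,"wx": 0,"wy": 0,"wz": 0,"claw": 1},
  {"tx": 0,"ty": 0,"tz": 0.225,"wx": 0,"wy": 0,"wz": 0,"claw": 1},
])

```text
clock: 5.1
eef_pos: [573.3, -280.4, 43.5]
tool_rot: [3.141, 0.0, 1.641]
force: [0.7, -0.7, 0.3]
width: -0.1
gripper_force: 0.0
```

```bash
python3 -c "
from h import *
s=st();a=np.deg2rad(4.1);x,y,z=s['eef_pos']
go(x-168*np.cos(a),y-168*np.sin(a),z)"
```

```text
{'clock': 5.1, 'qpos': [0.245, 0.811, 0.282, 1.678, -0.319, 0.697, 0.759], 'eef_pos': [573.335, -280.441, 43.511], 'tool_rot': [3.141, 0.0, 1.641], 'force': [0.653, -0.74, 0.314], 'torque': [-0.021, -0.063, 0.034], 'gripper_force': 0.0, 'width': -0.094}
go (np.float64(405.76455181438223), np.float64(-292.4529990818412), np.float64(43.51067896753445), None) t [-0.001, -0.56, -0.0004] w [0.0, 0.0, 0.0] rows 4.0 0.0
```

```bash
python3 - <<'E'
from h import *
p=ctrl.get_image("side");save(p,"side2");q=ctrl.get_image("top");save(q,"top2")
a=p["img"][280:480,280:520,::-1];b=q["img"][100:300,350:590,::-1]
cv2.imwrite("pics/c2.png",cv2.resize(np.hstack([a,b]),(800,333)))
for r in(p,q):
    A=pts(r,np.ones((480,640),bool)); m=(A[:,0]<600)&(A[:,0]>540)&(A[:,1]<-200)&(A[:,1]>-350)&(A[:,2]>40)&(A[:,2]<72)
    B=A[m]; k=B[np.argsort(B[:,1])][::8]; print(k.round().astype(int).tolist())
E
```

```text
[[579, -344, 62], [578, -341, 66], [573, -338, 64], [574, -336, 69], [575, -334, 66], [594, -332, 61], [587, -332, 66], [594, -330, 67], [590, -329, 68], [574, -328, 64], [580, -327, 66], [590, -326, 65], [585, -325, 60], [576, -322, 66], [580, -319, 67], [581, -317, 64], [574, -314, 65], [571, -312, 61], [574, -309, 66], [573, -307, 67], [576, -304, 68], [575, -302, 69], [574, -299, 67], [570, -295, 63], [577, -293, 65], [574, -290, 66], [578, -287, 65], [566, -223, 67], [569, -217, 63]]
[[578, -277, 61], [575, -271, 62], [570, -266, 67], [568, -263, 64], [570, -259, 63], [575, -254, 63], [566, -251, 64], [573, -247, 65], [572, -243, 67], [570, -238, 68], [573, -234, 68], [573, -229, 67], [593, -228, 62], [578, -226, 64], [597, -224, 67], [578, -223, 66], [593, -223, 63], [576, -221, 64], [593, -220, 64], [571, -216, 64], [568, -213, 66]]
```

View pics/c2.png

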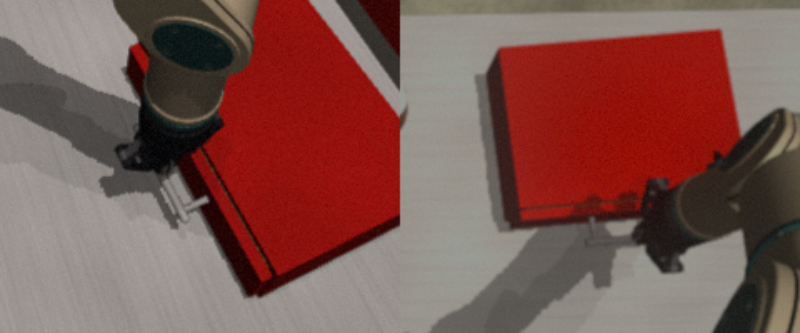

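```bash
python3 - <<'E'
from h import *
p=ctrl.get_image("side");q=ctrl.get_image("top")
def proj(p,X):
    M,t=cam(p);c=(np.array(X)-t)@M; return c[0]/c[2]*p["fx"]+p["cx"],c[1]/c[2]*p["fy"]+p["cy"]
s=ctrl.read_state()
out=[]
for r in(p,q):
    im=r["img"][:,:,::-1].copy(); u=[int(v) for v in proj(r,s["eef_pos"])];print(u)
    x0,y0=u[0]-40,u[1]-50
    c=cv2.resize(im[y0:y0+100,x0:x0+80],None,fx=5,fy=5,interpolation=cv2.INTER_CUBIC)
    for dz,col in((0,(0,255,0)),(19,(255,255,0))):
        e=np.array(s["eef_pos"])+[0,0,dz];a,b=proj(r,e);cv2.circle(c,(int((a-x0)*5),int((b-y0)*5)),4,col,1)
    out.append(cv2.convertScaleAbs(c,alpha=2.2))
cv2.imwrite("pics/z2.png",np.hstack(out))
E
```

```text
[374, 386]
[486, 244]
```

View pics/z2.png

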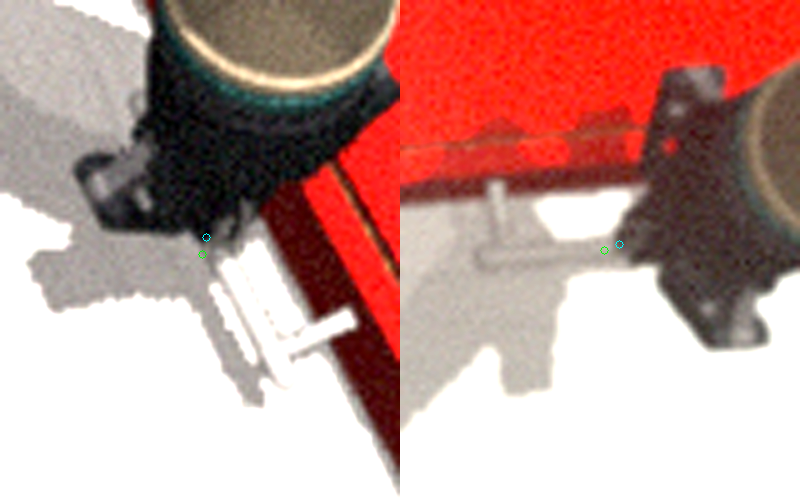

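>>> jog_arm([
  {"tx": 0,"ty": -0.03,"tz": 0,"wx": 0,"wy": 0,"wz": 0,"claw": 1},
  {"tx": 0,"ty": -0.07,"tz": 0,"wx": 0,"wy": 0,"wz": 0,"claw": 1},
  {"tx": 0,"ty": -0.1,"tz": 0,"wx": 0,"wy": 0,"wz": 0,"claw": 1},
  {"tx": 0,"ty": -0.1,"tz": 0,"wx": 0,"wy": 0,"wz": 0,"claw": 1},
])

```text
clock: 5.7
eef_pos: [541.1, -282.9, 43.0]
tool_rot: [-3.14, -0.0, 1.639]
force: [0.4, 0.0, -0.2]
width: -0.1
gripper_force: 0.0
```

```bash
python3 - <<'E'
from h import *
st()
p=ctrl.get_image("side");q=ctrl.get_image("top")
out=[]
for r,(x0,y0) in((p,(325,336)),(q,(446,194))):
    c=cv2.resize(r["img"][y0:y0+100,x0:x0+80,::-1],None,fx=5,fy=5,interpolation=cv2.INTER_CUBIC); out.append(cv2.convertScaleAbs(c,alpha=2))
cv2.imwrite("pics/z3.png",np.hstack(out))
E
```

```text
{'clock': 5.7, 'qpos': [0.269, 0.782, 0.274, 1.757, -0.32, 0.649, 0.792], 'eef_pos': [541.055, -282.93, 43.009], 'tool_rot': [-3.14, -0.0, 1.639], 'force': [0.409, 0.028, -0.16], 'torque': [0.001, -0.007, -0.014], 'gripper_force': 0.0, 'width': -0.133}
```

View pics/z3.png

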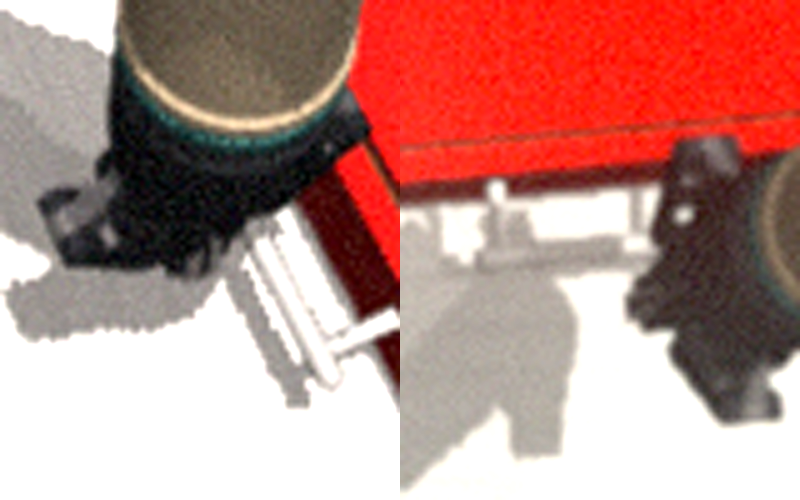

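```bash
python3 - <<'E'
from h import *
s=ctrl.read_state();e=np.array(s["eef_pos"])
for n in("side","top"):
    p=ctrl.get_image(n);A=pts(p,np.ones((480,640),bool)); D=p["img"].max(2)[p["depth"]>0]
    m=(np.abs(A[:,:2]-e[:2]).max(1)<110)&(A[:,2]>15)&(A[:,2]<170)&(D<75)
    B=A[m]-e
    for z in range(-30,120,10):
        k=B[(B[:,2]>=z)&(B[:,2]<z+10)]
        if len(k): print(n,z,len(k),np.percentile(k[:,:2],[5,50,95],axis=0).round().tolist())
E
```

```text
side -30 65 [[65.0, -104.0], [69.0, -48.0], [74.0, 14.0]]
side -20 89 [[65.0, -101.0], [69.0, -53.0], [73.0, 15.0]]
side -10 95 [[65.0, -104.0], [70.0, -55.0], [73.0, 13.0]]
side 0 94 [[65.0, -105.0], [69.0, -49.0], [74.0, 14.0]]
side 10 97 [[65.0, -104.0], [70.0, -56.0], [73.0, 9.0]]
side 20 116 [[29.0, -101.0], [69.0, -41.0], [73.0, 8.0]]
side 30 106 [[66.0, -107.0], [70.0, -57.0], [73.0, 5.0]]
side 40 107 [[-5.0, -100.0], [73.0, -40.0], [88.0, 4.0]]
side 50 95 [[-11.0, -104.0], [83.0, -24.0], [89.0, 6.0]]
side 60 14 [[-13.0, -12.0], [-2.0, -11.0], [6.0, -7.0]]
side 70 13 [[-13.0, -12.0], [2.0, -11.0], [7.0, -9.0]]
side 80 36 [[-28.0, -15.0], [-5.0, -13.0], [27.0, -9.0]]
side 90 76 [[-35.0, -16.0], [-24.0, -10.0], [12.0, -0.0]]
side 100 45 [[-41.0, -19.0], [-29.0, -15.0], [45.0, -9.0]]
side 110 53 [[-49.0, -19.0], [-16.0, -15.0], [51.0, -9.0]]
top -20 25 [[58.0, -28.0], [63.0, 28.0], [67.0, 92.0]]
top -10 31 [[57.0, -15.0], [62.0, 38.0], [66.0, 103.0]]
top 0 40 [[58.0, -60.0], [62.0, 33.0], [69.0, 100.0]]
top 10 35 [[57.0, -20.0], [62.0, 28.0], [66.0, 102.0]]
top 20 42 [[58.0, -59.0], [62.0, 39.0], [68.0, 97.0]]
top 30 39 [[57.0, -57.0], [62.0, 33.0], [68.0, 103.0]]
top 40 16 [[-7.0, -65.0], [33.0, 11.0], [69.0, 49.0]]
top 50 15 [[-11.0, -99.0], [-3.0, 10.0], [88.0, 13.0]]
top 60 24 [[-15.0, 6.0], [-3.0, 12.0], [11.0, 14.0]]
top 70 19 [[-10.0, 1.0], [-1.0, 11.0], [1.0, 13.0]]
top 80 43 [[-24.0, 5.0], [0.0, 13.0], [27.0, 16.0]]
top 90 90 [[-32.0, -4.0], [-20.0, 9.0], [32.0, 16.0]]
top 100 66 [[-43.0, 4.0], [-3.0, 14.0], [42.0, 19.0]]
top 110 78 [[-50.0, 4.0], [5.0, 15.0], [50.0, 19.0]]
```

```bash
python3 - <<'E'
from h import *
s=ctrl.read_state();e=np.array(s["eef_pos"])
for n in("side","top"):
    p=ctrl.get_image(n);A=pts(p,np.ones((480,640),bool)); C=p["img"][p["depth"]>0]
    m=(np.abs(A[:,:2]-e[:2]-[0,0]).max(1)<20)&(A[:,2]>5)&(A[:,2]<120)
    for z in range(-35,80,5):
        k=m&(A[:,2]-e[2]>=z)&(A[:,2]-e[2]<z+5)
        if k.any(): print(n,z,k.sum(),(A[k][:,:2]-e[:2]).mean(0).round(),C[k].mean(0).round())
E
```

```text
side 40 7 [ -0. -10.] [56. 53. 52.]
side 45 9 [  0. -11.] [43. 41. 40.]
side 50 11 [ -3. -10.] [29. 28. 28.]
side 55 13 [ -1. -10.] [31. 29. 29.]
side 60 10 [ -5. -10.] [23. 22. 22.]
side 65 6 [ -3. -11.] [34. 32. 30.]
side 70 10 [ -1. -11.] [26. 25. 24.]
top 40 1 [-7. 12.] [102.  96.  92.]
top 45 14 [-2. 10.] [67. 62. 59.]
top 50 7 [-6. 10.] [67. 62. 58.]
top 55 16 [-4. 10.] [46. 39. 38.]
top 60 11 [-1. 10.] [41. 35. 33.]
top 65 5 [-8. 10.] [56. 52. 49.]
top 70 12 [-4.  9.] [43. 35. 34.]
top 75 6 [-2.  7.] [39. 32. 30.]
```

```bash
python3 -c "
from h import *
go(574.5,-277.8,43,1.642);go(574.5,-277.8,2,1.642)"
```

```text
go (574.5, -277.8, 43, 1.642) t [0.0075, 0.1032, -0.0] w [0.0003, 0.0, -0.0004] rows 1.0 1.0
go (574.5, -277.8, 2, 1.642) t [0.0075, 0.1031, 0.1367] w [0.0003, 0.0, -0.0004] rows 2.0 1.0
```

>>> jog_arm([
  {"tx": 0.008,"ty": 0.103,"tz": 0,"wx": 0,"wy": 0,"wz": 0,"claw": 0.67},
  {"tx": 0.008,"ty": 0.103,"tz": 0,"wx": 0,"wy": 0,"wz": 0,"claw": 0.67},
  {"tx": 0.008,"ty": 0.103,"tz": 0,"wx": 0,"wy": 0,"wz": 0,"claw": 0.67},
  {"tx": 0.008,"ty": 0.103,"tz": 0.04,"wx": 0,"wy": 0,"wz": 0,"claw": 0.67},
  {"tx": 0.008,"ty": 0.103,"tz": 0.08,"wx": 0,"wy": 0,"wz": 0,"claw": 0.67},
  {"tx": 0.008,"ty": 0.103,"tz": 0.11,"wx": 0,"wy": 0,"wz": 0,"claw": 0.67},
  {"tx": 0.008,"ty": 0.103,"tz": 0.135,"wx": 0,"wy": 0,"wz": 0,"claw": 0.67},
  {"tx": 0.008,"ty": 0.103,"tz": 0.135,"wx": 0,"wy": 0,"wz": 0,"claw": 0.67},
])

```text
clock: 6.8
eef_pos: [573.6, -277.8, 5.8]
tool_rot: [3.141, -0.002, 1.64]
force: [-10.9, 5.7, 28.3]
width: 28.1
gripper_force: 14.8
```

>>> jog_arm([
  {"tx": 0,"ty": 0,"tz": 0,"wx": 0,"wy": 0,"wz": 0,"claw": 1},
  {"tx": 0,"ty": 0,"tz": 0,"wx": 0,"wy": 0,"wz": 0,"claw": 1},
  {"tx": 0,"ty": 0,"tz": 0,"wx": 0,"wy": 0,"wz": 0,"claw": 1},
  {"tx": 0,"ty": 0,"tz": 0,"wx": 0,"wy": 0,"wz": 0,"claw": 1},
])

```text
clock: 7.2
eef_pos: [574.5, -278.6, 4.3]
tool_rot: [3.14, 0.001, 1.64]
force: [-2.3, 1.3, 16.4]
width: 9.1
gripper_force: 58.7
```

```bash
python3 - <<'E'
from h import *
s=st();e=np.array(s["eef_pos"])
p=ctrl.get_image("side");q=ctrl.get_image("top")
out=[]
for n,r in(("side",p),("top",q)):
    A=pts(r,np.ones((480,640),bool)); C=r["img"][r["depth"]>0]
    L=A[:,:2]-e[:2]
    m=(abs(L[:,0])<45)&(abs(L[:,1])<30)&(A[:,2]>5)&(A[:,2]<130)&(C.max(1)<75)
    for z in range(0,120,8):
        k=m&(A[:,2]-e[2]>=z)&(A[:,2]-e[2]<z+8)
        if k.any(): print(n,z,k.sum(),np.percentile(L[k],[5,95],axis=0).round().tolist(),C[k].mean(0).round())
for r,(x0,y0) in((p,(325,326)),(q,(446,184))):
    c=cv2.resize(r["img"][y0:y0+100,x0:x0+80,::-1],None,fx=5,fy=5,interpolation=cv2.INTER_CUBIC); out.append(cv2.convertScaleAbs(c,alpha=2))
cv2.imwrite("pics/z4.png",np.hstack(out))
E
```

```text
{'clock': 7.2, 'qpos': [0.255, 0.866, 0.258, 1.692, -0.339, 0.626, 0.772], 'eef_pos': [574.533, -278.596, 4.327], 'tool_rot': [3.14, 0.001, 1.64], 'force': [-2.282, 1.3, 16.446], 'torque': [0.333, 0.487, -0.004], 'gripper_force': 58.681, 'width': 9.14}
side 8 12 [[35.0, -27.0], [37.0, 2.0]] [55. 39. 38.]
side 16 21 [[35.0, -28.0], [37.0, 5.0]] [39. 12. 11.]
side 24 17 [[35.0, -27.0], [37.0, 3.0]] [37.  6.  5.]
side 32 18 [[28.0, -26.0], [37.0, -3.0]] [37.  8.  7.]
side 40 29 [[-11.0, -29.0], [37.0, -1.0]] [39. 16. 16.]
side 48 31 [[-16.0, -25.0], [37.0, -5.0]] [37. 22. 22.]
side 56 49 [[-15.0, -27.0], [37.0, -6.0]] [44. 32. 31.]
side 64 32 [[-17.0, -27.0], [37.0, -7.0]] [31. 16. 16.]
side 72 26 [[5.0, -27.0], [37.0, -6.0]] [29. 12. 13.]
side 80 38 [[-33.0, -20.0], [36.0, -10.0]] [26. 17. 17.]
side 88 54 [[-33.0, -16.0], [-18.0, 1.0]] [12. 11. 12.]
side 96 24 [[-39.0, -16.0], [42.0, -7.0]] [17. 12. 12.]
side 104 30 [[-44.0, -19.0], [2.0, -9.0]] [14. 13. 14.]
side 112 19 [[-41.0, -19.0], [-2.0, -9.0]] [12. 12. 12.]
top 16 3 [[32.0, -9.0], [34.0, 26.0]] [69. 54. 51.]
top 24 8 [[31.0, -2.0], [33.0, 27.0]] [65. 43. 40.]
top 32 9 [[31.0, 0.0], [33.0, 25.0]] [55. 29. 27.]
top 40 12 [[-13.0, 7.0], [33.0, 23.0]] [60. 39. 38.]
top 48 15 [[-16.0, 7.0], [33.0, 21.0]] [53. 40. 37.]
top 56 39 [[-16.0, -4.0], [32.0, 22.0]] [56. 45. 43.]
top 64 18 [[-14.0, 0.0], [32.0, 21.0]] [50. 35. 33.]
top 72 22 [[-19.0, 3.0], [33.0, 24.0]] [51. 35. 32.]
top 80 40 [[-23.0, -1.0], [39.0, 17.0]] [44. 25. 24.]
top 88 80 [[-35.0, -6.0], [31.0, 17.0]] [37. 29. 28.]
top 96 33 [[-41.0, 4.0], [40.0, 17.0]] [38. 25. 24.]
top 104 47 [[-42.0, 4.0], [38.0, 19.0]] [37. 25. 24.]
top 112 38 [[-42.0, 4.0], [42.0, 19.0]] [36. 25. 24.]
```

View pics/z4.png

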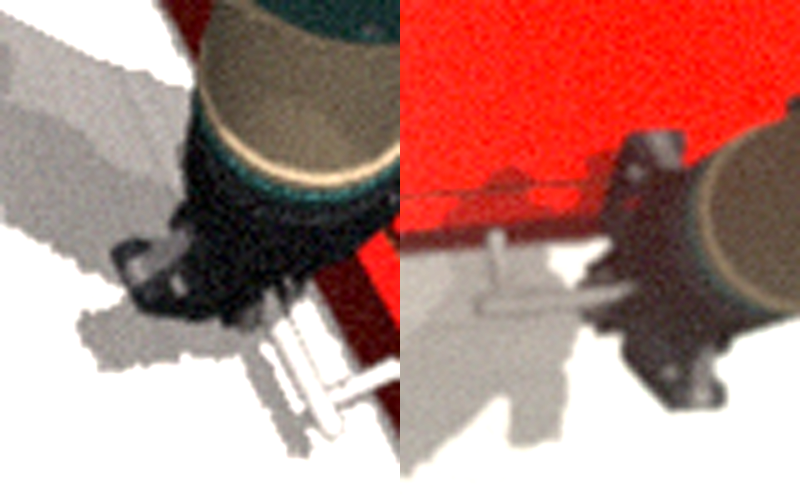

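>>> jog_arm([
  {"tx": 0,"ty": 0,"tz": -0.007,"wx": 0,"wy": 0,"wz": 0,"claw": 1},
  {"tx": 0,"ty": -0.05,"tz": -0.007,"wx": 0,"wy": 0,"wz": 0,"claw": 1},
  {"tx": 0,"ty": -0.12,"tz": -0.007,"wx": 0,"wy": 0,"wz": 0,"claw": 1},
  {"tx": 0,"ty": -0.2,"tz": -0.007,"wx": 0,"wy": 0,"wz": 0,"claw": 1},
  {"tx": 0,"ty": -0.28,"tz": -0.007,"wx": 0,"wy": 0,"wz": 0,"claw": 1},
  {"tx": 0,"ty": -0.36,"tz": -0.007,"wx": 0,"wy": 0,"wz": 0,"claw": 1},
  {"tx": 0,"ty": -0.44,"tz": -0.007,"wx": 0,"wy": 0,"wz": 0,"claw": 1},
  {"tx": 0,"ty": -0.5,"tz": -0.007,"wx": 0,"wy": 0,"wz": 0,"claw": 1},
  {"tx": 0,"ty": -0.54,"tz": -0.007,"wx": 0,"wy": 0,"wz": 0,"claw": 1},
  {"tx": 0,"ty": -0.552,"tz": -0.007,"wx": 0,"wy": 0,"wz": 0,"claw": 1},
  {"tx": 0,"ty": -0.552,"tz": -0.007,"wx": 0,"wy": 0,"wz": 0,"claw": 1},
])

```text
clock: 8.4
eef_pos: [408.3, -290.3, 4.4]
tool_rot: [-3.141, 0.001, 1.64]
force: [-1.1, -3.5, -0.1]
width: 8.8
gripper_force: 59.5
```

```bash
python3 - <<'E'
from h import *
s=st(); print(np.array(s["eef_pos"])-[574.5,-278.6,4.3])
E
```

```text
{'clock': 8.4, 'qpos': [0.446, 0.739, 0.173, 2.075, -0.34, 0.353, 0.964], 'eef_pos': [408.274, -290.264, 4.418], 'tool_rot': [-3.141, 0.001, 1.64], 'force': [-1.118, -3.537, -0.138], 'torque': [-0.68, 0.212, 0.003], 'gripper_force': 59.535, 'width': 8.845}
[-1.66225671e+02 -1.16643389e+01  1.17673457e-01]
```

>>> jog_arm([
  {"tx": 0,"ty": 0,"tz": 0,"wx": 0,"wy": 0,"wz": 0,"claw": 0.67},
  {"tx": 0,"ty": 0,"tz": 0,"wx": 0,"wy": 0,"wz": 0,"claw": 0.67},
  {"tx": 0,"ty": 0,"tz": -0.1,"wx": 0,"wy": 0,"wz": 0,"claw": 0.67},
  {"tx": 0,"ty": 0,"tz": -0.25,"wx": 0,"wy": 0,"wz": 0,"claw": 0.67},
  {"tx": 0,"ty": 0,"tz": -0.4,"wx": 0,"wy": 0,"wz": 0,"claw": 0.4},
  {"tx": 0.6,"ty": 0,"tz": -0.4,"wx": 0,"wy": 0,"wz": 0,"claw": 0.4},
  {"tx": 0.6,"ty": 0.1,"tz": -0.4,"wx": 0,"wy": 0,"wz": 0,"claw": 0.4},
  {"tx": 0.6,"ty": 0.1,"tz": -0.4,"wx": 0,"wy": 0,"wz": 0,"claw": 0.4},
  {"tx": 0.6,"ty": 0.1,"tz": -0.4,"wx": 0,"wy": 0,"wz": 0,"claw": 0.4},
])

```text
clock: 9.3
eef_pos: [426.3, -102.9, 124.6]
tool_rot: [-3.141, -0.002, 1.645]
force: [0.7, -0.2, 0.5]
width: 51.7
gripper_force: 0.0
```

```bash
python3 - <<'E'
from h import *
st(); o=[]
for n in("top","side"):
    p=ctrl.get_image(n);save(p,n+"5"); o.append(p["img"][60:460,230:630,::-1])
    for t in("bar",):
        for r in ctrl.trace(p,t)[:2]:
            P=pts(p,r["pixels"]); print(n,r["score"],r["extent"],len(P))
            T=P[P[:,2]>60]; 
            if len(T)>5: print(T.mean(0).round(1),np.percentile(T[:,2],[10,50,98]).round(1),cv2.minAreaRect(T[:,:2].astype(np.float32)))
cv2.imwrite("pics/l5.png",cv2.convertScaleAbs(np.hstack(o),alpha=1.5))
E
```

```text
{'clock': 9.3, 'qpos': [-0.059, 0.466, 0.326, 2.161, -0.281, 0.555, 0.55], 'eef_pos': [426.274, -102.925, 124.564], 'tool_rot': [-3.141, -0.002, 1.645], 'force': [0.744, -0.181, 0.48], 'torque': [0.04, -0.063, -0.021], 'gripper_force': 0.0, 'width': 51.7}
top 0.41 [484.2, 208.1, 165.1, 185.2] 20909
[ 723.5 -264.7   98.2] [ 95.  99. 103.] ((653.466796875, -248.405517578125), (413.7032165527344, 368.6653137207031), 2.5063636302948)
side 0.59 [370.6, 414.8, 57.9, 79.3] 1439
[ 541.8 -329.6   70.8] [65.8 71.  77.8] ((542.8787231445312, -325.2595520019531), (23.19766616821289, 150.39418029785156), 11.587065696716309)
```

View pics/l5.png

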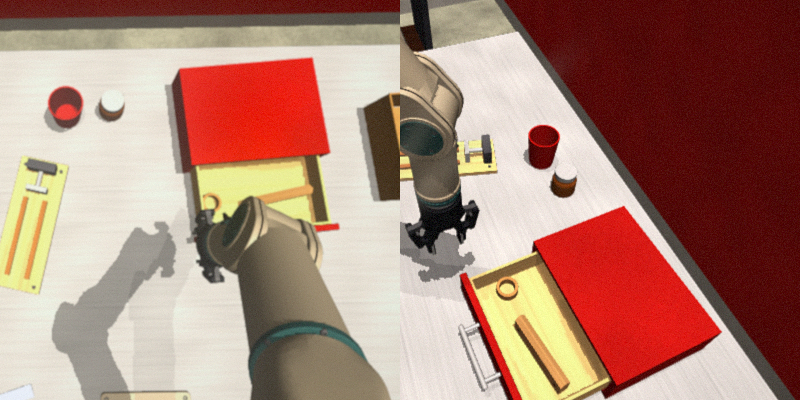

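```bash
python3 - <<'E'
from h import *
c=np.array([542.9,-325.3]);a=np.deg2rad(11.6);U=np.array([[np.cos(a),-np.sin(a)],[np.sin(a),np.cos(a)]])
for n in("top","side"):
    p=ctrl.get_image(n);A=pts(p,np.ones((480,640),bool));L=(A[:,:2]-c)@U
    m=(abs(L[:,0])<20)&(abs(L[:,1])<85)&(A[:,2]>40)&(A[:,2]<82)
    for y in range(-85,86,20):
        k=m&(L[:,1]>=y)&(L[:,1]<y+20)
        if k.sum()>5: h=k&(A[:,2]>np.percentile(A[k,2],75)); print(n,y,k.sum(),np.percentile(L[k,0],[3,97]).round(1),"ridge",np.median(L[h,0]).round(1),A[h,2].max().round(1), L[k,1].min().round(),L[k,1].max().round())
go(c[0],c[1],125,1.572+a); go(c[0]-40,c[1]+100,125,1.572+a)
E
```

```text
top -85 36 [-11.    9.4] ridge -0.3 78.6 -74.0 -65.0
top -65 76 [-11.6   8.9] ridge -1.0 78.6 -65.0 -46.0
top -45 84 [-11.7   9.3] ridge -0.7 77.1 -45.0 -25.0
top -25 86 [-11.8   9.4] ridge -1.1 77.8 -25.0 -5.0
top -5 82 [-11.8   9.2] ridge -0.9 78.2 -4.0 15.0
top 15 81 [-12.    9.1] ridge -1.7 81.6 15.0 35.0
top 35 50 [-9.9  9.3] ridge -0.8 78.2 35.0 53.0
side -85 115 [-10.8  10.4] ridge -0.2 77.6 -75.0 -65.0
side -65 175 [-11.   10.5] ridge 0.0 78.3 -65.0 -45.0
side -45 168 [-10.9  10.1] ridge -0.3 79.3 -45.0 -25.0
side -25 161 [-11.   10.2] ridge -0.3 78.9 -25.0 -5.0
side -5 156 [-11.2   9.9] ridge -0.7 78.7 -5.0 15.0
side 15 150 [-11.4   9.4] ridge -0.6 78.7 15.0 35.0
side 35 144 [-11.3   9.6] ridge -0.5 78.9 35.0 55.0
side 55 137 [-11.5  10. ] ridge -0.9 77.9 55.0 75.0
go (np.float64(542.9), np.float64(-325.3), 125, np.float64(1.7744581932313424)) t [-0.7479, 0.3385, -0.0009] w [-0.0, 0.0003, -0.0856] rows 5.0 1.0
go (np.float64(502.9), np.float64(-225.3), 125, np.float64(1.7744581932313424)) t [-0.4062, 0.2286, -0.0011] w [-0.0, 0.0003, -0.0856] rows 3.0 1.0
```

>>> jog_arm([
  {"tx": -0.746,"ty": 0.336,"tz": 0,"wx": 0,"wy": 0,"wz": -0.086,"claw": 0.4},
  {"tx": -0.746,"ty": 0.336,"tz": 0,"wx": 0,"wy": 0,"wz": -0.086,"claw": 0.4},
  {"tx": -0.746,"ty": 0.336,"tz": 0,"wx": 0,"wy": 0,"wz": -0.086,"claw": 0.4},
  {"tx": -0.746,"ty": 0.336,"tz": 0,"wx": 0,"wy": 0,"wz": -0.086,"claw": 0.4},
  {"tx": -0.746,"ty": 0.336,"tz": 0,"wx": 0,"wy": 0,"wz": -0.086,"claw": 0.4},
  {"tx": -0.746,"ty": 0.336,"tz": 0.1,"wx": 0,"wy": 0,"wz": -0.086,"claw": 0.4},
  {"tx": -0.746,"ty": 0.336,"tz": 0.2,"wx": 0,"wy": 0,"wz": -0.086,"claw": 0.4},
  {"tx": -0.746,"ty": 0.336,"tz": 0.2,"wx": 0,"wy": 0,"wz": -0.086,"claw": 0.4},
  {"tx": -0.746,"ty": 0.336,"tz": 0.2,"wx": 0,"wy": 0,"wz": -0.086,"claw": 0.4},
])

```text
clock: 10.5
eef_pos: [541.2, -325.1, 64.5]
tool_rot: [-3.14, -0.0, 1.774]
force: [-0.0, 0.4, 0.6]
width: 51.6
gripper_force: 0.0
```

```bash
python3 - <<'E'
from h import *
st();go(542.3,-325.4,2,1.774);go(542.3,-325.4,-5.5,1.774)
E
```

```text
{'clock': 10.5, 'qpos': [0.351, 0.77, 0.244, 1.685, -0.257, 0.719, 0.926], 'eef_pos': [541.158, -325.092, 64.46], 'tool_rot': [-3.14, -0.0, 1.774], 'force': [-0.003, 0.351, 0.596], 'torque': [-0.02, -0.015, 0.007], 'gripper_force': 0.0, 'width': 51.595}
go (542.3, -325.4, 2, 1.774) t [-0.0019, 0.0038, 0.2082] w [-0.0008, -0.0003, -0.0001] rows 2.0 1.0
go (542.3, -325.4, -5.5, 1.774) t [-0.0019, 0.0038, 0.2332] w [-0.0008, -0.0003, -0.0001] rows 2.0 1.0
```

>>> jog_arm([
  {"tx": -0.002,"ty": 0.004,"tz": 0.08,"wx": 0,"wy": 0,"wz": 0,"claw": 0.4},
  {"tx": -0.002,"ty": 0.004,"tz": 0.14,"wx": 0,"wy": 0,"wz": 0,"claw": 0.4},
  {"tx": -0.002,"ty": 0.004,"tz": 0.18,"wx": 0,"wy": 0,"wz": 0,"claw": 0.4},
  {"tx": -0.002,"ty": 0.004,"tz": 0.2,"wx": 0,"wy": 0,"wz": 0,"claw": 0.4},
  {"tx": -0.002,"ty": 0.004,"tz": 0.21,"wx": 0,"wy": 0,"wz": 0,"claw": 0.4},
  {"tx": -0.002,"ty": 0.004,"tz": 0.21,"wx": 0,"wy": 0,"wz": 0,"claw": 0.4},
])

```text
clock: 11.1
eef_pos: [543.8, -324.6, 2.1]
tool_rot: [3.141, 0.001, 1.776]
force: [-0.3, 0.4, 0.2]
width: 51.0
gripper_force: 0.0
```

>>> jog_arm([
  {"tx": 0,"ty": -0.003,"tz": 0.015,"wx": 0,"wy": 0,"wz": 0,"claw": 0.4},
  {"tx": 0,"ty": -0.003,"tz": 0.025,"wx": 0,"wy": 0,"wz": 0,"claw": 0.4},
  {"tx": 0,"ty": -0.003,"tz": 0.025,"wx": 0,"wy": 0,"wz": 0,"claw": 0.4},
])

```text
clock: 11.4
eef_pos: [542.4, -324.3, -6.2]
tool_rot: [-3.141, -0.0, 1.776]
force: [-0.1, 0.2, -0.1]
width: 51.1
gripper_force: 0.0
```

>>> jog_arm([
  {"tx": 0,"ty": 0,"tz": 0,"wx": 0,"wy": 0,"wz": 0,"claw": 1},
  {"tx": 0,"ty": 0,"tz": 0,"wx": 0,"wy": 0,"wz": 0,"claw": 1},
  {"tx": 0,"ty": 0,"tz": 0,"wx": 0,"wy": 0,"wz": 0,"claw": 1},
  {"tx": 0,"ty": 0,"tz": 0,"wx": 0,"wy": 0,"wz": 0,"claw": 1},
  {"tx": 0,"ty": 0,"tz": 0,"wx": 0,"wy": 0,"wz": 0,"claw": 1},
])

```text
clock: 11.9
eef_pos: [542.9, -324.6, -5.6]
tool_rot: [3.141, 0.0, 1.776]
force: [0.3, 0.3, 2.1]
width: 21.6
gripper_force: 59.1
```

>>> jog_arm([
  {"tx": 0,"ty": 0,"tz": -0.1,"wx": 0,"wy": 0,"wz": 0,"claw": 1},
  {"tx": 0,"ty": 0,"tz": -0.25,"wx": 0,"wy": 0,"wz": 0,"claw": 1},
  {"tx": 0,"ty": 0,"tz": -0.4,"wx": 0,"wy": 0,"wz": 0,"claw": 1},
  {"tx": 0.1,"ty": -0.03,"tz": -0.4,"wx": 0,"wy": 0,"wz": 0,"claw": 1},
  {"tx": 0.25,"ty": -0.1,"tz": -0.4,"wx": 0,"wy": 0,"wz": -0.05,"claw": 1},
  {"tx": 0.4,"ty": -0.15,"tz": -0.4,"wx": 0,"wy": 0,"wz": -0.1,"claw": 1},
  {"tx": 0.55,"ty": -0.2,"tz": -0.4,"wx": 0,"wy": 0,"wz": -0.2,"claw": 1},
  {"tx": 0.7,"ty": -0.25,"tz": -0.4,"wx": 0,"wy": 0,"wz": -0.25,"claw": 1},
  {"tx": 0.85,"ty": -0.28,"tz": -0.4,"wx": 0,"wy": 0,"wz": -0.3,"claw": 1},
  {"tx": 0.95,"ty": -0.3,"tz": -0.4,"wx": 0,"wy": 0,"wz": -0.35,"claw": 1},
  {"tx": 0.95,"ty": -0.3,"tz": -0.4,"wx": 0,"wy": 0,"wz": -0.35,"claw": 1},
])

```text
clock: 13.0
eef_pos: [393.5, -59.8, 114.0]
tool_rot: [-3.141, -0.004, 2.333]
force: [0.3, -0.8, -1.3]
width: 21.1
gripper_force: 58.8
```

```bash
python3 - <<'E'
from h import *
st();go(458,272.7,110,2.908);go(470,150,110,2.6)
E
```

```text
{'clock': 13.0, 'qpos': [-0.011, 0.429, 0.127, 2.264, -0.124, 0.459, 0.978], 'eef_pos': [393.529, -59.783, 113.971], 'tool_rot': [-3.141, -0.004, 2.333], 'force': [0.336, -0.826, -1.282], 'torque': [-0.063, -0.056, 0.017], 'gripper_force': 58.84, 'width': 21.051}
go (458, 272.7, 110, 2.908) t [0.6531, 0.9208, 0.0151] w [0.0002, -0.0028, -0.366] rows 7.0 4.0
go (470, 150, 110, 2.6) t [0.3296, 0.6673, 0.014] w [-0.0002, -0.0027, -0.1699] rows 5.0 2.0
```

>>> jog_arm([
  {"tx": 0.08,"ty": 0.14,"tz": 0.014,"wx": 0,"wy": 0,"wz": -0.08,"claw": 1},
  {"tx": 0.16,"ty": 0.28,"tz": 0.014,"wx": 0,"wy": 0,"wz": -0.13,"claw": 1},
  {"tx": 0.24,"ty": 0.42,"tz": 0.014,"wx": 0,"wy": 0,"wz": -0.2,"claw": 1},
  {"tx": 0.34,"ty": 0.55,"tz": 0.014,"wx": 0,"wy": 0,"wz": -0.26,"claw": 1},
  {"tx": 0.44,"ty": 0.67,"tz": 0.014,"wx": 0,"wy": 0,"wz": -0.32,"claw": 1},
  {"tx": 0.54,"ty": 0.79,"tz": 0.014,"wx": 0,"wy": 0,"wz": -0.366,"claw": 1},
  {"tx": 0.62,"ty": 0.88,"tz": 0.014,"wx": 0,"wy": -0.003,"wz": -0.366,"claw": 1},
  {"tx": 0.653,"ty": 0.921,"tz": 0.014,"wx": 0,"wy": -0.003,"wz": -0.366,"claw": 1},
  {"tx": 0.653,"ty": 0.921,"tz": 0.014,"wx": 0,"wy": -0.003,"wz": -0.366,"claw": 1},
  {"tx": 0.653,"ty": 0.921,"tz": 0.014,"wx": 0,"wy": -0.003,"wz": -0.366,"claw": 1},
])

```text
clock: 14.0
eef_pos: [463.7, 266.0, 109.5]
tool_rot: [-3.138, 0.004, 2.899]
force: [0.4, -0.5, -1.2]
width: 21.3
gripper_force: 59.1
```

```bash
python3 - <<'E'
from h import *
s=st();e=np.array(s["eef_pos"]);a=-0.2335;U=np.array([[np.cos(a),-np.sin(a)],[np.sin(a),np.cos(a)]])
o=np.array([492,264.5])
print("tcp in jig",(e[:2]-o)@U)
# jig from first (unblocked) pictures cannot be reused; use whatever is visible now
for n in("top","side"):
    p=ctrl.get_image(n);save(p,n+"6");A=pts(p,np.ones((480,640),bool));C=p["img"][p["depth"]>0].astype(int)
    L=(A[:,:2]-o)@U; z=A[:,2]
    k=(abs(L[:,0])<200)&(abs(L[:,1])<90)&(z>11)&(z<19)&(C[:,0]-C[:,2]>40)
    print(n,"bed",k.sum(),np.percentile(L[k],[1,99],axis=0).round(1).tolist(),np.median(z[k]))
    r=(L[:,0]>-120)&(L[:,0]<50)&(abs(L[:,1])<45)&(z>20)&(z<27)&(C[:,0]-C[:,1]>35)
    for sg in(1,-1):
        q=r&(L[:,1]*sg>0)
        if q.sum()>9: print("rail",sg,q.sum(),np.polyfit(L[q,0],L[q,1],1).round(3),z[q].mean())
    b=(abs(L[:,0]+35)<100)&(abs(L[:,1])<40)&(z>110)&(z<200)&(C[:,0]-C[:,2]>40)
    print("barpts",b.sum(),np.percentile(np.c_[L[b],z[b]],[2,50,98],axis=0).round(1).tolist()); f=np.polyfit(L[b,0],L[b,1],1);print(f)
    sp=(L[:,0]>60)&(L[:,0]<100)&(abs(L[:,1])<35)&(z>45)&(z<58); print("stop",sp.sum(),np.percentile(L[sp],[5,50,95],axis=0).round(1).tolist() if sp.any() else'')
cv2.imwrite("pics/l6.png",np.hstack([ctrl.get_image("top")["img"][180:380,150:350,::-1].repeat(2,0).repeat(2,1),ctrl.get_image("side")["img"][120:320,170:370,::-1].repeat(2,0).repeat(2,1)]))
E
```

```text
{'clock': 14.0, 'qpos': [-0.595, 0.579, 0.026, 1.925, -0.015, 0.638, 0.767], 'eef_pos': [463.706, 265.99, 109.529], 'tool_rot': [-3.138, 0.004, 2.899], 'force': [0.415, -0.453, -1.168], 'torque': [-0.088, 0.014, -0.078], 'gripper_force': 59.05, 'width': 21.265}
tcp in jig [-27.87111426  -5.09710237]
top bed 2104 [[-100.5, -56.5], [155.7, 59.6]] 15.251656384963326
rail -1 119 [ 2.000e-03 -2.143e+01] 23.538416905353625
barpts 212 [[4.5, -16.0, 143.2], [26.4, -8.3, 186.4], [44.1, 5.5, 193.9]]
[  0.11850279 -10.46120664]
stop 112 [[75.1, -21.9], [80.3, 0.9], [86.3, 22.9]]
side bed 2536 [[-154.8, -61.2], [158.9, 57.8]] 14.469779408200736
rail -1 142 [-1.0000e-03 -2.3409e+01] 22.65305878801046
barpts 520 [[-98.1, -20.6, 142.7], [2.0, -15.5, 182.0], [44.7, -5.9, 192.1]]
[ -0.02252598 -14.84076963]
stop 65 [[78.3, -26.2], [83.4, -4.2], [88.2, 19.9]]
```

View pics/l6.png

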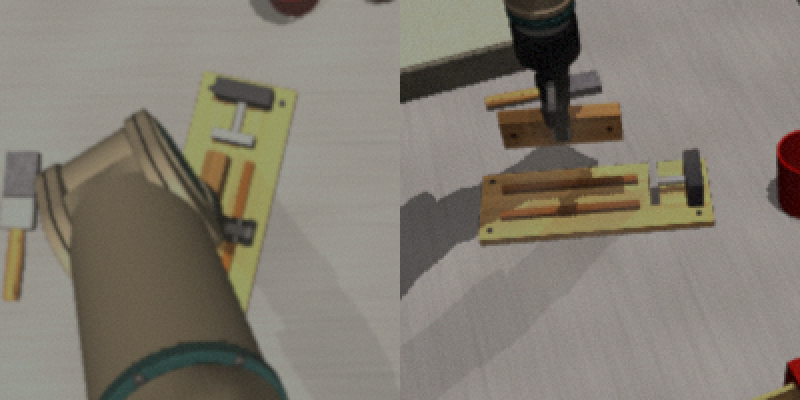

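```bash
python3 - <<'E'
from h import *
s=st();e=np.array(s["eef_pos"]);a=-0.2335
go(457.9,272.6,40,2.908);go(457.9,272.6,-9,2.908)
E
```

```text
{'clock': 14.2, 'qpos': [-0.594, 0.578, 0.026, 1.925, -0.015, 0.638, 0.766], 'eef_pos': [463.864, 266.024, 109.956], 'tool_rot': [-3.139, 0.004, 2.897], 'force': [0.171, 0.184, -1.047], 'torque': [0.011, 0.006, 0.018], 'gripper_force': 59.05, 'width': 21.581}
go (457.9, 272.6, 40, 2.908) t [0.0256, 0.017, 0.233] w [-0.0015, 0.0028, -0.0068] rows 2.0 1.0
go (457.9, 272.6, -9, 2.908) t [0.0264, 0.0174, 0.3964] w [-0.0015, 0.0028, -0.0068] rows 3.0 1.0
```

>>> jog_arm([
  {"tx": 0.026,"ty": 0.017,"tz": 0.1,"wx": -0.0015,"wy": 0.003,"wz": -0.007,"claw": 1},
  {"tx": 0.026,"ty": 0.017,"tz": 0.2,"wx": -0.0015,"wy": 0.003,"wz": -0.007,"claw": 1},
  {"tx": 0.026,"ty": 0.017,"tz": 0.29,"wx": -0.0015,"wy": 0.003,"wz": -0.007,"claw": 1},
  {"tx": 0.026,"ty": 0.017,"tz": 0.33,"wx": -0.0015,"wy": 0.003,"wz": -0.007,"claw": 1},
  {"tx": 0.026,"ty": 0.017,"tz": 0.33,"wx": -0.0015,"wy": 0.003,"wz": -0.007,"claw": 1},
  {"tx": 0.026,"ty": 0.017,"tz": 0.33,"wx": -0.0015,"wy": 0.003,"wz": -0.007,"claw": 1},
])

```text
clock: 14.8
eef_pos: [458.3, 274.6, 11.6]
tool_rot: [3.14, 0.0, 2.911]
force: [0.1, 0.3, -0.3]
width: 21.4
gripper_force: 59.0
```

```bash
cat > j.py <<'E'
from h import *
s=st();e=np.array(s["eef_pos"]);a=-0.2335;U=np.array([[np.cos(a),-np.sin(a)],[np.sin(a),np.cos(a)]]);o=np.array([492,264.5])
print("tcp in jig",((e[:2]-o)@U).round(1))
for n in("top","side"):
    p=ctrl.get_image(n);A=pts(p,np.ones((480,640),bool));C=p["img"][p["depth"]>0].astype(int);L=(A[:,:2]-o)@U;z=A[:,2]
    zb=e[2]+28
    b=(L[:,0]>-135)&(L[:,0]<74)&(abs(L[:,1])<16)&(z>max(zb+8,27))&(z<zb+58)&(C[:,0]-C[:,2]>30)
    B=np.c_[L[b],z[b]]
    print(n,len(B),np.percentile(B,[1,50,99],axis=0).round(1).tolist(),"slope,y0",np.polyfit(B[:,0],B[:,1],1).round(3))
    top=B[B[:,2]>zb+50]
    if len(top)>8: print(" ridge y",np.median(top[:,1]).round(1),"slope",np.polyfit(top[:,0],top[:,1],1).round(3),"z slope",np.polyfit(top[:,0],top[:,2],1).round(3))
    sp=(L[:,0]>60)&(L[:,0]<110)&(abs(L[:,1])<22)&(z>44)&(z<58)&(abs(C[:,0]-C[:,2])<30); print(" stop",sp.sum(),np.percentile(L[sp,0],[3,50,97]).round(1) if sp.any() else'')
E
python3 j.py; python3 -c "
from h import *
go(457.9,272.6,-12,2.908)"
```

```text
{'clock': 14.8, 'qpos': [-0.599, 0.741, 0.01, 1.982, -0.019, 0.418, 0.766], 'eef_pos': [458.259, 274.608, 11.559], 'tool_rot': [3.14, 0.0, 2.911], 'force': [0.082, 0.283, -0.256], 'torque': [0.007, 0.05, 0.027], 'gripper_force': 59.046, 'width': 21.391}
tcp in jig [-35.2   2. ]
top 184 [[-2.1, -8.6, 49.9], [19.0, -1.7, 87.5], [36.9, 14.0, 96.0]] slope,y0 [ 0.097 -2.261]
 ridge y 2.1 slope [0.016 2.054] z slope [1.0000e-02 9.2148e+01]
 stop 104 [74.9 80.4 96.6]
side 636 [[-108.5, -12.8, 48.2], [-17.6, -8.5, 78.5], [39.5, 2.4, 95.4]] slope,y0 [ 4.000e-03 -7.237e+00]
 ridge y -1.6 slope [-0.    -1.761] z slope [-1.0000e-03  9.2202e+01]
 stop 50 [77.9 83.3 88.8]
go (457.9, 272.6, -12, 2.908) t [0.0006, -0.0092, 0.0806] w [0.0018, 0.0009, 0.0019] rows 1.0 1.0
```

>>> jog_arm([
  {"tx": 0,"ty": -0.004,"tz": 0.03,"wx": 0.002,"wy": 0.001,"wz": 0.002,"claw": 1},
  {"tx": 0,"ty": -0.004,"tz": 0.055,"wx": 0.002,"wy": 0.001,"wz": 0.002,"claw": 1},
  {"tx": 0,"ty": -0.004,"tz": 0.07,"wx": 0.002,"wy": 0.001,"wz": 0.002,"claw": 1},
  {"tx": 0,"ty": -0.004,"tz": 0.076,"wx": 0.002,"wy": 0.001,"wz": 0.002,"claw": 1},
  {"tx": 0,"ty": -0.004,"tz": 0.081,"wx": 0.002,"wy": 0.001,"wz": 0.002,"claw": 1},
  {"tx": 0,"ty": -0.004,"tz": 0.081,"wx": 0.002,"wy": 0.001,"wz": 0.002,"claw": 1},
  {"tx": 0,"ty": -0.004,"tz": 0.081,"wx": 0.002,"wy": 0.001,"wz": 0.002,"claw": 1},
])

```text
clock: 15.6
eef_pos: [456.8, 273.4, -12.7]
tool_rot: [-3.139, -0.002, 2.908]
force: [-1.8, -0.9, 9.4]
width: 21.5
gripper_force: 60.2
```

```bash
python3 j.py
```

```text
{'clock': 15.6, 'qpos': [-0.599, 0.785, 0.01, 1.988, -0.02, 0.373, 0.765], 'eef_pos': [456.76, 273.396, -12.682], 'tool_rot': [-3.139, -0.002, 2.908], 'force': [-1.846, -0.875, 9.421], 'torque': [-0.297, 0.415, -0.025], 'gripper_force': 60.219, 'width': 21.471}
tcp in jig [-36.3   0.5]
top 174 [[-4.3, -9.8, 29.4], [18.0, -2.9, 63.8], [35.7, 11.8, 72.2]] slope,y0 [ 0.127 -3.871]
 ridge y 0.5 slope [0.006 0.542] z slope [-1.5000e-02  6.8463e+01]
 stop 107 [74.8 80.6 97.1]
side 591 [[-109.9, -14.5, 27.5], [-19.5, -10.2, 55.0], [37.7, 1.3, 70.2]] slope,y0 [ 1.000e-03 -8.721e+00]
 ridge y -2.9 slope [ 1.000e-03 -2.771e+00] z slope [ 0.    67.646]
 stop 50 [77.8 83.6 94.5]
```

>>> jog_arm([
  {"tx": -0.02,"ty": 0.001,"tz": -0.002,"wx": 0,"wy": 0,"wz": 0,"claw": 1},
  {"tx": -0.05,"ty": 0.001,"tz": -0.002,"wx": 0,"wy": 0,"wz": 0,"claw": 1},
  {"tx": -0.08,"ty": 0.001,"tz": -0.002,"wx": 0,"wy": 0,"wz": 0,"claw": 1},
  {"tx": -0.1,"ty": 0.001,"tz": -0.002,"wx": 0,"wy": 0,"wz": 0,"claw": 1},
  {"tx": -0.11,"ty": 0.001,"tz": -0.002,"wx": 0,"wy": 0,"wz": 0,"claw": 1},
  {"tx": -0.11,"ty": 0.001,"tz": -0.002,"wx": 0,"wy": 0,"wz": 0,"claw": 1},
  {"tx": -0.11,"ty": 0.001,"tz": -0.002,"wx": 0,"wy": 0,"wz": 0,"claw": 1},
])

```text
clock: 16.4
eef_pos: [490.6, 266.2, -12.7]
tool_rot: [-3.14, -0.001, 2.907]
force: [-1.3, 0.1, 5.4]
width: 21.3
gripper_force: 59.9
```

```bash
python3 j.py
```

```text
{'clock': 16.4, 'qpos': [-0.551, 0.803, 0.006, 1.919, -0.009, 0.421, 0.797], 'eef_pos': [490.614, 266.175, -12.659], 'tool_rot': [-3.14, -0.001, 2.907], 'force': [-1.311, 0.09, 5.387], 'torque': [0.009, 0.111, -0.003], 'gripper_force': 59.886, 'width': 21.298}
tcp in jig [-1.7  1.3]
top 142 [[36.3, -9.2, 30.6], [56.6, -2.8, 63.4], [71.0, 12.7, 71.9]] slope,y0 [  0.198 -12.669]
 ridge y 1.6 slope [ 0.144 -6.548] z slope [5.300e-02 6.514e+01]
 stop 101 [74.9 80.3 94.3]
side 582 [[-75.2, -14.0, 27.7], [13.4, -9.4, 55.9], [72.5, 2.4, 70.2]] slope,y0 [ 1.000e-03 -8.113e+00]
 ridge y -2.5 slope [ 0.003 -2.465] z slope [-2.0000e-03  6.7641e+01]
 stop 49 [77.8 83.7 89. ]
```

>>> jog_arm([
  {"tx": -0.012,"ty": -0.002,"tz": 0,"wx": 0,"wy": 0,"wz": 0,"claw": 1},
  {"tx": -0.024,"ty": -0.002,"tz": 0,"wx": 0,"wy": 0,"wz": 0,"claw": 1},
  {"tx": -0.036,"ty": -0.002,"tz": 0,"wx": 0,"wy": 0,"wz": 0,"claw": 1},
  {"tx": -0.036,"ty": -0.002,"tz": 0,"wx": 0,"wy": 0,"wz": 0,"claw": 1},
  {"tx": -0.036,"ty": -0.002,"tz": 0,"wx": 0,"wy": 0,"wz": 0,"claw": 1},
])

```text
clock: 17.0
eef_pos: [497.9, 263.9, -12.7]
tool_rot: [-3.139, -0.005, 2.909]
force: [-7.0, 1.4, 10.4]
width: 21.0
gripper_force: 60.6
```

```bash
python3 j.py
```

```text
{'clock': 17.0, 'qpos': [-0.537, 0.809, 0.002, 1.9, -0.006, 0.439, 0.808], 'eef_pos': [497.89, 263.905, -12.666], 'tool_rot': [-3.139, -0.005, 2.909], 'force': [-7.001, 1.364, 10.426], 'torque': [0.205, 0.886, 0.036], 'gripper_force': 60.613, 'width': 21.043}
tcp in jig [5.9 0.8]
top 104 [[44.7, -9.5, 29.5], [63.0, -4.1, 62.4], [73.7, 12.6, 71.7]] slope,y0 [  0.334 -23.362]
 ridge y 0.7 slope [  0.168 -10.224] z slope [2.0000e-03 6.7868e+01]
 stop 93 [ 78.8  85.8 104.6]
side 555 [[-67.4, -14.6, 27.7], [-12.5, -9.8, 55.2], [72.8, 1.4, 70.8]] slope,y0 [ 2.000e-03 -8.667e+00]
 ridge y -3.0 slope [-2.000e-03 -3.232e+00] z slope [-5.0000e-03  6.7688e+01]
 stop 53 [82.  87.6 98.1]
```

>>> jog_arm([
  {"tx": -0.01,"ty": 0,"tz": -0.002,"wx": 0,"wy": 0,"wz": 0,"claw": 1},
  {"tx": -0.02,"ty": 0,"tz": -0.002,"wx": 0,"wy": 0,"wz": 0,"claw": 1},
  {"tx": -0.03,"ty": 0,"tz": -0.002,"wx": 0,"wy": 0,"wz": 0,"claw": 1},
  {"tx": -0.03,"ty": 0,"tz": -0.002,"wx": 0,"wy": 0,"wz": 0,"claw": 1},
  {"tx": -0.03,"ty": 0,"tz": -0.002,"wx": 0,"wy": 0,"wz": 0,"claw": 1},
])

```text
clock: 17.6
eef_pos: [503.4, 262.4, -12.5]
tool_rot: [-3.137, -0.01, 2.911]
force: [-11.7, 3.2, 10.3]
width: 21.2
gripper_force: 60.8
```

```bash
python3 j.py
```

```text
{'clock': 17.6, 'qpos': [-0.526, 0.813, -0.002, 1.882, -0.005, 0.456, 0.817], 'eef_pos': [503.438, 262.371, -12.519], 'tool_rot': [-3.137, -0.01, 2.911], 'force': [-11.664, 3.157, 10.319], 'torque': [0.402, 1.733, -0.026], 'gripper_force': 60.812, 'width': 21.216}
tcp in jig [11.6  0.6]
top 59 [[52.6, -9.6, 28.7], [66.4, -6.5, 62.0], [73.5, 7.6, 70.3]] slope,y0 [  0.414 -31.663]
 ridge y 0.2 slope [  0.173 -11.585] z slope [-1.0000e-03  6.8394e+01]
 stop 86 [ 84.7  91.7 103. ]
side 517 [[-61.7, -14.2, 27.3], [-10.4, -10.0, 56.1], [72.6, 1.1, 71.2]] slope,y0 [ 2.000e-03 -8.703e+00]
 ridge y -2.8 slope [-0.    -3.337] z slope [-0.    67.847]
 stop 50 [87.6 93.3 98.8]
```

>>> jog_arm([
  {"tx": -0.007,"ty": 0,"tz": -0.001,"wx": 0,"wy": 0,"wz": 0,"claw": 1},
  {"tx": -0.013,"ty": 0,"tz": -0.001,"wx": 0,"wy": 0,"wz": 0,"claw": 1},
  {"tx": -0.013,"ty": 0,"tz": -0.001,"wx": 0,"wy": 0,"wz": 0,"claw": 1},
  {"tx": -0.013,"ty": 0,"tz": -0.001,"wx": 0,"wy": 0,"wz": 0,"claw": 1},
])

```text
clock: 18.1
eef_pos: [505.8, 261.8, -12.4]
tool_rot: [-3.137, -0.012, 2.911]
force: [-13.6, 3.6, 11.4]
width: 21.5
gripper_force: 60.9
```

```bash
python3 j.py; python3 -c "
from h import *
cv2.imwrite('pics/f.png',np.hstack([ctrl.get_image(n)['img'][y:y+130,x:x+130,::-1].repeat(3,0).repeat(3,1) for n,x,y in(('top',200,200),('side',200,160))]))"
```

```text
{'clock': 18.1, 'qpos': [-0.522, 0.815, -0.003, 1.875, -0.005, 0.464, 0.82], 'eef_pos': [505.805, 261.753, -12.403], 'tool_rot': [-3.137, -0.012, 2.911], 'force': [-13.628, 3.618, 11.36], 'torque': [0.594, 2.104, -0.084], 'gripper_force': 60.874, 'width': 21.46}
tcp in jig [14.1  0.5]
top 46 [[55.4, -10.0, 28.8], [67.1, -6.8, 61.8], [73.7, 4.0, 72.2]] slope,y0 [  0.398 -32.102]
 ridge y -1.0 slope [  0.3   -21.676] z slope [ 0.236 52.697]
 stop 91 [ 87.   93.9 106. ]
side 518 [[-59.3, -14.6, 27.4], [-8.3, -10.2, 55.7], [72.4, 1.7, 70.6]] slope,y0 [ 2.000e-03 -8.871e+00]
 ridge y -2.8 slope [-1.000e-03 -3.127e+00] z slope [-2.0000e-03  6.7892e+01]
 stop 52 [ 90.   95.9 101.3]
```

View pics/f.png

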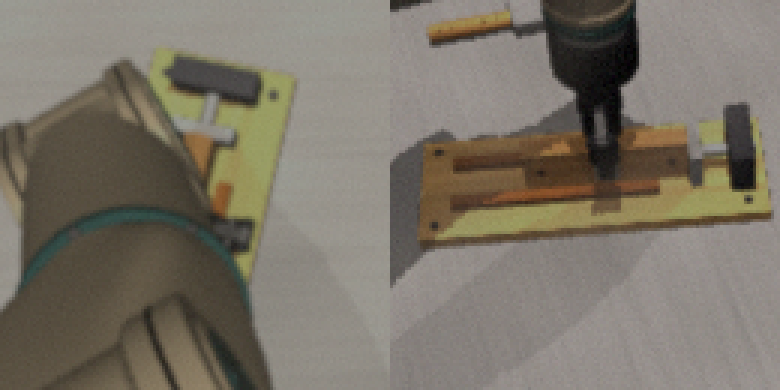

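The picture shows the bar lying edge up between the rails, at (520–690, 150) in the right half. It presses the stop pad at (697, 155), which is about 12 mm in. That is half its travel, and the grip is holding.

```bash
python3 -c "
from h import *
print(ctrl.finish_job())"
```

```text
the job is handed in; nothing more can be done
None
```

The job is handed in: the bar was taken from the drawer and lies edge up between the jig rails, still gripped at about 60 N and pressing the stop about 12 mm in (half its 25 mm travel); the first try at the handle closed on nothing because the fingertips sit about 41 mm above the reported TCP, and I corrected for that afterwards.

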